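Lock the lid of the wax box with its four side clips

TASK

The lid of the large white storage box is on, but its four side clips still stick out. Flip all four clips fully down, so that each lies flat against its side of the box, without shoving the box away or tipping it.

Things in the scene. Friction and masses are not known exactly. Their poses are not given: they have to be found in the camera images.
- storage_box: large loose box, 1.8 kg, white tub, grey lid fixed on, 130 (x) x 180 (y) mm, lid top 79 mm high. Origin: centre of underside, z up. Yaw within 40 deg of x pointing away from the robot, y to its left. A clip at the middle of each side; hinge axes level, along the sides, 70 mm above the table, at x = +68 (far), x = -68 (near), y = +93 (left), y = -93 mm (right). A smaller box, clips down, is no part of it.
- clip_near (a joint): clip on the box's -x side: white flap 60 mm wide, 38 mm from hinge axis to free end, 4 mm thick, with a small bead along the outside of its free end (4 mm out from the flap's mid plane). 0 = down flat along the side (its stop), 1.57 = sticking out level; starts at 1.1 to 1.6, opens to 1.75. The hinge stays where left and yields to about 1 N at the free end; no spring or snap.
- clip_far (a joint): the same clip, on the box's +x side; same angles
- clip_left (a joint): the same clip, on the box's +y side; same angles. Beyond it, to the left of the work and nearer the robot, stands a wooden drawer chest about 0.22 m high: pass clear of it
- clip_right (a joint): the same clip, on the box's -y side; same angles
Mind the look-alikes: they are no part of the job. What is shaped like the storage_box but black is not meant.

How it is judged:
At the end, for the whole second after the job is handed in: All four clips are down, each within 10 degrees (0.18 rad) of flat against its side, and the box stands level and still, within 40 mm of where it stood at the start (value of joint each of clip_near, clip_far, clip_left, clip_right below 0.18 rad and linear speed of storage_box below 0.02 m/s and angle between storage_box's own z axis and vertical below 0.1 rad); the robot touches nothing.
It fails at once if the box is shoved more than 40 mm from where it stood (distance of storage_box from where it was at the start of the episode above 0.04 m).
It fails at once if the box is tipped by more than 15 degrees (angle between storage_box's own z axis and vertical above 0.26 rad).
It also fails if it takes over 59 s, if anything falls off the work surface, if the arm or the gripper's body presses on something with over 40 N, if the wrist force passes 120 N, or if a joint passes its speed limit or range.

ROBOT

A 6-joint arm with a two-finger parallel gripper is mounted at the origin on a cart in front of the work surface, level with it; the furniture and walls round the work are solid. World frame = base frame: x ahead of the robot, y to its left, z up, the work surface at z = 0. Lengths are in m, angles in rad, forces in N, time in s.
With the tool pointing down it reaches from about 0.275 to 0.775 m from the base axis. Payload 14.6 kg.
Tool frame: the origin (TCP) lies at the very end of the fingers, on their centre line; the grasp point (between the pads) lies bot.grip_point_offset behind it (bot.grip_point_offset is the distance from the TCP to the grasp point, in m); z points along the fingers, y is the direction in which the jaws open and shut (so a half turn about z gives the same grasp; the last joint's range is limited). The gripper opens to 85 mm and grips with 20 to 120 N. Pads are 22 mm wide; open, the fingers measure 114 mm over their backs; the gripper's body (76 mm by 85 mm) begins 54 mm behind the grasp point. The pads swing forward as they close: fully open they stand 13 mm farther back than shut.
Start: joints at [-1.34, 0.263, -0.048, 1.259, 0, 1.415], TCP at [0.198, -0.486, 0.231] pointing down, gripper open.
Joint ranges: [-2.65, 2.65], [-0.89, 1.7], [-1.18, 1.37], [-2.13, 2.11], [-1.35, 1.29], [-3.14, 3.14]. Speed limits (rad/s): [1.89, 1.89, 2.57, 2.79, 3.14, 3.14].

INTERFACE

Orientations are given as [roll, pitch, yaw] about the fixed x, y, z axes, in that order (R = Rz(yaw) Ry(pitch) Rx(roll)).
In Python, from cell import sensors, eyes, bot gives the robot as it stands.
- The arm moves only by the shell command python3 -m inch 'ROWS' [FORCE]. ROWS is JSON, a list of rows, each an object of numbers: "x", "y", "z": the shift along the tool's x, y, z in mm; "spin": the turn about the tool's z in rad; "gripper": the finger opening in mm, from 0 to 85.4. In form: [{"x": .., "y": .., "z": .., "spin": .., "gripper": ..}, ...]. A call has 1 to 5 rows; each row is the pose to reach, as a shift and turn from the pose commanded when the call began, along the tool's axes at that moment; what a row does not reach only later rows make up. A row lasts 1/8 s, in which the tool goes at most 62.5 mm and 10.7 degrees, less where a joint would pass 70% of its speed; a pose out of reach is approached as far as the arm can. A call with a gripper value outside its range is refused whole. The fingers move at their own pace and stop on an object; FORCE is the grip in N (left out, the last holds). Time passes only in rows, so rows that repeat a pose let the fingers close. It gives the time, the measured TCP pose, the force and the opening at its end, in the units of the state.
- sensors.get_obs(): the state, without advancing time (a new reading comes with each control period).
- eyes.snapshot(name): name is "side" or "top"; returns (picture, depth): 400x640x3 uint8, red, green, blue; 400x640 float32, m along the optical axis (not along the pixel's ray), 0 where there is no reading.
- eyes.get_calibration(name): a dict with "fx", "fy", "cx", "cy" (pixels), "R" (3x3) and "t" (3): a world point X has camera coordinates R X + t. Camera axes: x right, y down, z forward; pixel columns grow to the right and rows downward; lengths in m; the calibration is good to about 2 mm. A picture is of the moment at which its call begins. get_calibration takes no time and is no camera call.
- bot.job_done(): hands the job in, once; it reports no verdict.
The state is a dict: "time_s": time; "joint_pos": joint angles; "joint_vel": joint speeds; "joint_efforts": joint torques, N m; "position": TCP position; "orientation": TCP orientation; "force": force on the tool from outside, world axes, zero at the start; "ft_torque": the same for the moment, N m; "opening": finger opening in m.
Only numpy, scipy, OpenCV 4.12 (cv2) and the standard library are available. Lean on these libraries where they do the work, as an engineer would, in place of code of your own. Each camera call takes 0.05 s, during which the arm holds its last target. There are 200 camera calls.

## Working session

There is one attempt and no reset: what is moved stays moved. The work goes in short steps, Python scripts to look and compute and a shell command to move; the robot and the scene stay as the last step left them, time stands still between calls to the robot, and variables do not carry over. Pictures are saved under pics/ and viewed, on a budget of 10 in all, crops included, one or two more only if the job needs it, and the job is handed in when it is done.

```bash
mkdir -p pics; ls; python3 - <<'E'
from cell import sensors, eyes, bot
import cv2,numpy as np
for n in("top","side"):
    p,d=eyes.snapshot(n); cv2.imwrite(f"pics/{n}0.png",p[:,:,::-1]); np.savez(f"pics/{n}0.npz",p=p,d=d)
    c=eyes.get_calibration(n); print(n,c['fx'],c['cx'],c['cy'],np.round(c['R'],3).tolist(),np.round(c['t'],3), np.round(-c['R'].T@c['t'],3))
o=sensors.get_obs();print(o['time_s'],o['position'],o['orientation'],bot.grip_point_offset)
E
```

```text
pics
top 458.1373518650578 314.2831937101504 205.49136236632108 [[0.02, -1.0, 0.005], [-0.987, -0.02, -0.161], [0.161, -0.002, -0.987]] [0.01  0.575 0.899] [0.422 0.024 0.98 ]
side 372.19703572718055 323.1124289691822 203.54667087301937 [[0.934, -0.356, -0.022], [-0.228, -0.549, -0.805], [0.274, 0.757, -0.593]] [-0.532  0.21   0.713] [ 0.349 -0.614  0.58 ]
0.1 [ 0.19748131 -0.48618402  0.23088248] [-3.14066246e+00 -1.13985739e-04  3.85760506e-01] 0.0187
```

View pics/top0.png

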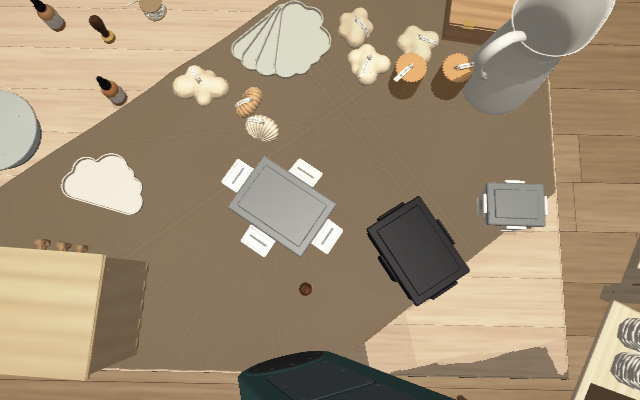

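View pics/side0.png

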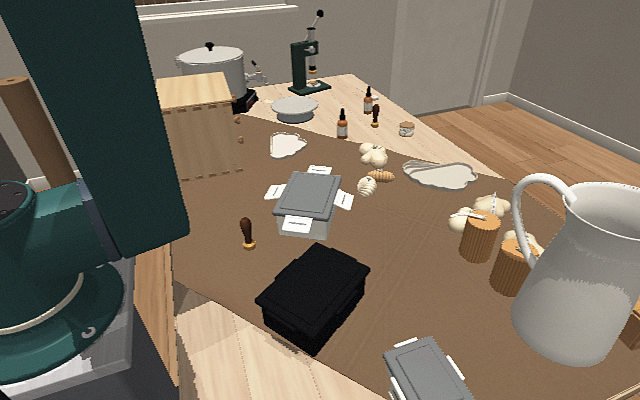

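The candidates in the top view are a grey-lidded box with four clips out at (282,206), a black box at (417,250), and a small grey-lidded box with its clips down at (515,205). Only the first fits the description. I'll measure it and confirm in one crop.

```bash
cat > h.py <<'E'
import numpy as np, cv2
from cell import sensors, eyes, bot
def cast(n,uv,z):
    c=eyes.get_calibration(n); R=np.array(c['R']);o=-R.T@c['t']
    uv=np.atleast_2d(uv).astype(float)
    r=np.c_[(uv[:,0]-c['cx'])/c['fx'],(uv[:,1]-c['cy'])/c['fy'],np.ones(len(uv))]@R
    return o+r*((z-o[2])/r[:,2])[:,None]
def pts(n,d,m):
    c=eyes.get_calibration(n);v,u=np.nonzero(m&(d>0));z=d[v,u]
    X=np.c_[(u-c['cx'])/c['fx']*z,(v-c['cy'])/c['fy']*z,z]
    return (X-c['t'])@np.array(c['R'])
def lid(p,box=(200,140,360,270)):
    h=cv2.cvtColor(p,cv2.COLOR_RGB2HSV); m=((h[...,1]<40)&(h[...,2]>80)&(h[...,2]<195)).astype(np.uint8)
    x0,y0,x1,y1=box; k=np.zeros_like(m);k[y0:y1,x0:x1]=m[y0:y1,x0:x1]
    k=cv2.morphologyEx(k,cv2.MORPH_OPEN,np.ones((5,5)))
    c=max(cv2.findContours(k,0,2)[0],key=cv2.contourArea)
    W=cast("top",c[:,0],.079)[:,:2].astype(np.float32)
    q=cv2.boxPoints(cv2.minAreaRect(W)); ce=q.mean(0)
    e=[q[1]-q[0],q[2]-q[1]]; L=max(e,key=np.linalg.norm); S=min(e,key=np.linalg.norm)
    L=L*np.sign(L[1]); yaw=np.arctan2(-L[0],L[1])
    return ce,yaw,np.linalg.norm(S),np.linalg.norm(L)
def toBox(X,ce,yaw):
    c,s=np.cos(yaw),np.sin(yaw); D=X[:,:2]-ce
    return np.c_[D@[c,s],D@[-s,c],X[:,2]]
def clips(n,p,d,ce,yaw):
    h=cv2.cvtColor(p,cv2.COLOR_RGB2HSV)
    X=toBox(pts(n,d,(h[...,1]<40)&(h[...,2]>195)),ce,yaw)
    for nm,a,sg,off in(("near",0,-1,.068),("far",0,1,.068),("left",1,1,.093),("right",1,-1,.093)):
        o=sg*X[:,a]; t=X[:,1-a]
        k=(abs(t)<.035)&(o>off-.01)&(o<off+.06)&(X[:,2]>.02)&(X[:,2]<.13)
        Y=X[k]
        if len(Y)<10: print(n,nm,len(Y));continue
        oo=o[k]; print(n,nm,len(Y),"out mm",np.round(1e3*np.percentile(oo-off,[2,98])),"z",np.round(1e3*np.percentile(Y[:,2],[2,50,98])),"t",np.round(1e3*np.percentile(t[k],[2,98])))
E
python3 - <<'E'
from h import *
f=np.load("pics/top0.npz");p,d=f['p'],f['d']
ce,yaw,S,L=lid(p);print(ce,yaw,S,L)
h=cv2.cvtColor(p,cv2.COLOR_RGB2HSV)
k=np.zeros(d.shape,bool);k[185:225,265:300]=1
print("lid z",np.median(pts("top",d,k)[:,2]))
clips("top",p,d,ce,yaw)
f=np.load("pics/side0.npz");clips("side",f['p'],f['d'],ce,yaw)
cv2.imwrite("pics/crop.png",cv2.resize(p[130:280,190:370,::-1],None,fx=4,fy=4,interpolation=2))
E
```

```text
[0.56850004 0.08708119] -0.57636184 0.12962882 0.17979987
lid z 0.080191430116201
top near 561 out mm [-3. 35.] z [64. 70. 76.] t [-28.  29.]
top far 476 out mm [-1. 36.] z [60. 67. 76.] t [-28.  29.]
top left 537 out mm [-1. 37.] z [70. 73. 77.] t [-28.  29.]
top right 554 out mm [-3. 35.] z [62. 68. 76.] t [-28.  29.]
side near 197 out mm [-2. 35.] z [65. 69. 74.] t [-30.  27.]
side far 263 out mm [-3. 35.] z [60. 66. 74.] t [-31.  27.]
side left 155 out mm [-6. 35.] z [70. 72. 75.] t [-27.  29.]
side right 390 out mm [ 1. 37.] z [62. 67. 74.] t [-28.  29.]
```

View pics/crop.png

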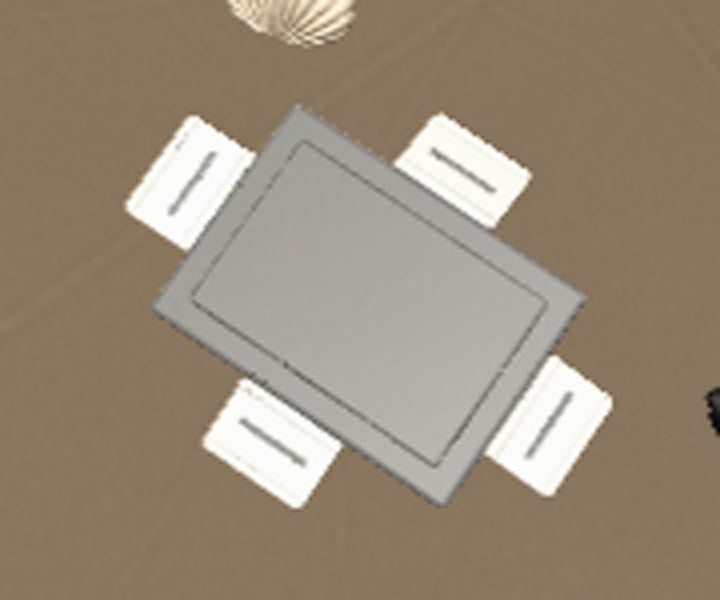

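This is the right box: grey lid 130 x 180 mm with its top at 80 mm, white tub, four white clips out. The centre is (0.5685, 0.087) and the yaw is -0.576. My plan is to shut the fingers and keep the tool's x axis normal to the side. At each clip I'll descend on the flap outside its hinge, sweep inward, back off outward and lift.

```bash
cat > go.py <<'E'
# usage: go.py bx by z(mm) yaw : shift in tool axes from the present pose to the box-frame target
import sys; from h import *
from scipy.spatial.transform import Rotation as Ro
ce=np.array([.5685,.0871]);yb=-.576
a=[float(v) for v in sys.argv[1:]]
o=sensors.get_obs();R=Ro.from_euler('xyz',o['orientation']).as_matrix()
for i in range(0,len(a),3):
    if i+2>=len(a): break
    x,y,z=np.array(a[i:i+3])/1e3
    T=np.array([ce[0]+x*np.cos(yb)-y*np.sin(yb),ce[1]+x*np.sin(yb)+y*np.cos(yb),z])
    print("world",T.round(3),"shift mm",(R.T@(T-o['position'])*1e3).round(1))
D=toBox(np.array([o['position']]),ce,yb)[0]*1e3
print("t",o['time_s'],"box-frame tcp",D.round(1),"yaw",o['orientation'].__getitem__(2),"F",np.round(o['force'],1),"q",np.round(o['joint_pos'],2))
E
python3 go.py 0 -119 150 0 -119 100
```

```text
world [ 0.504 -0.013  0.15 ] shift mm [ 461.8 -323.4   81.2]
world [ 0.504 -0.013  0.1  ] shift mm [ 461.8 -323.4  131.2]
t 0.1 box-frame tcp [   1.1 -682.9  230.9] yaw 0.3857605056416642 F [-0.5  0.6  0.1] q [-1.34  0.26 -0.05  1.26 -0.    1.42]
```

```bash
python3 -m inch '[{"x":45,"y":-30,"z":0,"spin":0,"gripper":0},{"x":90,"y":-62,"z":0,"spin":-0.1,"gripper":0},{"x":135,"y":-94,"z":10,"spin":-0.2,"gripper":0},{"x":180,"y":-125,"z":20,"spin":-0.3,"gripper":0},{"x":225,"y":-157,"z":30,"spin":-0.4,"gripper":0}]' 40; python3 go.py 0 -119 150
```

```text
time_s: 0.72
position: [0.3475, -0.2547, 0.2009]
orientation: [3.142, -0.0, 0.789]
force: [0.9, -2.0, -0.4]
opening: 0.0003
world [ 0.504 -0.013  0.15 ] shift mm [281.7 -59.8  50.9]
t 0.725 box-frame tcp [   0.8 -407.   200.9] yaw 0.7886866386839042 F [ 0.9 -2.  -0.4] q [-0.82  0.12 -0.32  1.13  0.    1.53]
```

```bash
python3 -m inch '[{"x":56,"y":-12,"z":10,"spin":-0.1,"gripper":0},{"x":112,"y":-24,"z":20,"spin":-0.206,"gripper":0},{"x":168,"y":-36,"z":30,"spin":-0.206,"gripper":0},{"x":224,"y":-48,"z":40,"spin":-0.206,"gripper":0},{"x":282,"y":-60,"z":51,"spin":-0.206,"gripper":0}]'; python3 go.py 0 -119 150 0 -119 28
```

```text
time_s: 1.35
position: [0.5045, -0.0126, 0.1499]
orientation: [3.141, 0.0, 0.992]
force: [0.3, -0.6, 0.3]
opening: 0.0002
world [ 0.504 -0.013  0.15 ] shift mm [-0.6 -0.6 -0.1]
world [ 0.504 -0.013  0.028] shift mm [ -0.6  -0.7 121.9]
t 1.35 box-frame tcp [   0.6 -118.4  149.9] yaw 0.9918464091040733 F [ 0.3 -0.6  0.3] q [-0.19  0.27 -0.27  1.03 -0.    1.96]
```

```bash
python3 -m inch '[{"z":25,"gripper":0},{"z":50,"gripper":0},{"z":60,"gripper":0},{"z":70,"gripper":0},{"z":80,"gripper":0}]'; python3 -m inch '[{"z":9,"gripper":0},{"z":18,"gripper":0},{"z":27,"gripper":0},{"z":35,"gripper":0},{"z":42,"gripper":0}]'; python3 go.py 0 -119 28 0 -107 28
```

```text
world [ 0.504 -0.013  0.028] shift mm [ -0.6  -0.7 121.9]
world [ 0.51  -0.003  0.028] shift mm [ 11.4  -0.7 121.9]
t 1.35 box-frame tcp [   0.6 -118.4  149.9] yaw 0.9918464091040733 F [ 0.3 -0.6  0.3] q [-0.19  0.27 -0.27  1.03 -0.    1.96]invalid input at $[0]: expected keys x, y, z, spin, gripper
invalid input at $[0]: expected keys x, y, z, spin, gripper
```

```bash
python3 -m inch '[{"x":0,"y":0,"z":25,"spin":0,"gripper":0},{"x":0,"y":0,"z":50,"spin":0,"gripper":0},{"x":0,"y":0,"z":60,"spin":0,"gripper":0},{"x":0,"y":0,"z":70,"spin":0,"gripper":0},{"x":0,"y":0,"z":80,"spin":0,"gripper":0}]'; python3 -m inch '[{"x":0,"y":0,"z":9,"spin":0,"gripper":0},{"x":0,"y":0,"z":18,"spin":0,"gripper":0},{"x":0,"y":0,"z":27,"spin":0,"gripper":0},{"x":0,"y":0,"z":35,"spin":0,"gripper":0},{"x":0,"y":0,"z":42,"spin":0,"gripper":0}]'; python3 go.py 0 -119 28 0 -107 28
```

```text
time_s: 1.98
position: [0.5042, -0.0146, 0.0702]
orientation: [3.141, -0.0, 0.991]
force: [-1.1, 0.6, 0.2]
opening: -0.0
time_s: 2.6
position: [0.5037, -0.0144, 0.0277]
orientation: [-3.141, 0.0, 0.992]
force: [0.8, 0.1, 0.7]
opening: -0.0001
world [ 0.504 -0.013  0.028] shift mm [ 1.4 -0.9 -0.3]
world [ 0.51  -0.003  0.028] shift mm [13.4 -0.9 -0.3]
t 2.6 box-frame tcp [   0.9 -120.4   27.7] yaw 0.991712740799451 F [0.8 0.1 0.7] q [-0.19  0.38 -0.47  0.71 -0.    1.96]
```

Now I'll sweep inward.

```bash
python3 -m inch '[{"x":3,"y":0,"z":0,"spin":0,"gripper":0},{"x":6,"y":0,"z":0,"spin":0,"gripper":0},{"x":9,"y":0,"z":0,"spin":0,"gripper":0},{"x":11,"y":0,"z":0,"spin":0,"gripper":0},{"x":11,"y":0,"z":0,"spin":0,"gripper":0}]'; python3 go.py 0 -107 28;  python3 - <<'E'
from h import *
p,d=eyes.snapshot("side");cv2.imwrite("pics/s1.png",cv2.resize(p[130:270,220:400,::-1],None,fx=4,fy=4))
E
```

```text
time_s: 3.22
position: [0.5098, -0.0055, 0.0284]
orientation: [3.141, 0.001, 0.992]
force: [-3.1, -5.0, 1.4]
opening: -0.0001
world [ 0.51  -0.003  0.028] shift mm [ 2.7 -1.2  0.4]
t 3.225 box-frame tcp [   1.2 -109.7   28.4] yaw 0.9916847466898759 F [-3.1 -5.   1.4] q [-0.17  0.39 -0.46  0.72 -0.    1.98]
```

View pics/s1.png

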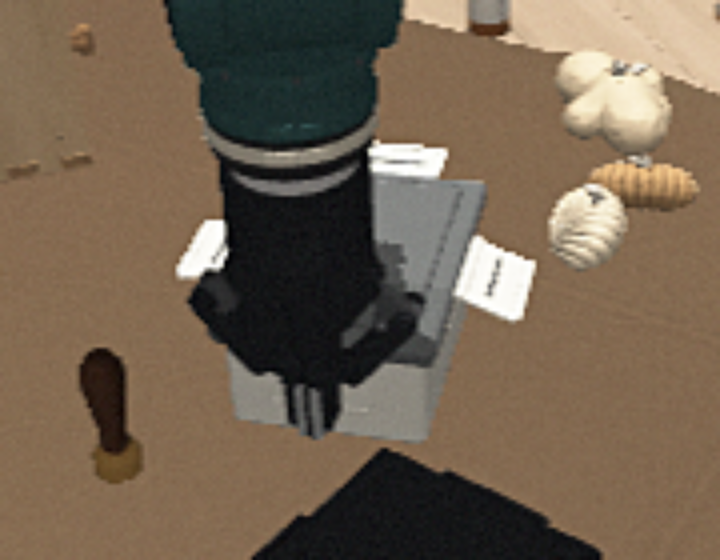

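The clip is pressed flat against the right side at about 6 N. I'll back off outward, lift, and cross over to the left side.

```bash
python3 -m inch '[{"x":-25,"y":0,"z":0,"spin":0,"gripper":0},{"x":-25,"y":0,"z":-40,"spin":0,"gripper":0},{"x":-25,"y":0,"z":-80,"spin":0,"gripper":0},{"x":-25,"y":0,"z":-122,"spin":0,"gripper":0},{"x":0,"y":0,"z":-122,"spin":0,"gripper":0}]';python3 -m inch '[{"x":50,"y":0,"z":0,"spin":0,"gripper":0},{"x":100,"y":0,"z":0,"spin":0,"gripper":0},{"x":150,"y":0,"z":0,"spin":0,"gripper":0},{"x":200,"y":0,"z":0,"spin":0,"gripper":0},{"x":229,"y":0,"z":0,"spin":0,"gripper":0}]'; python3 - <<'E'
from h import *
p,d=eyes.snapshot("side"); clips("side",p,d,np.array([.5685,.0871]),-.576)
E
python3 go.py 0 119 100 0 119 28
```

```text
time_s: 3.9
position: [0.5114, -0.0058, 0.1536]
orientation: [3.137, -0.002, 0.99]
force: [0.5, 0.1, -0.9]
opening: -0.0002
time_s: 4.53
position: [0.6361, 0.1888, 0.1501]
orientation: [3.141, -0.001, 0.993]
force: [0.1, 0.2, -0.3]
opening: 0.0001
side near 143 out mm [-2. 35.] z [65. 69. 74.] t [-31.  24.]
side far 255 out mm [-3. 35.] z [60. 66. 74.] t [-31.  27.]
side left 40 out mm [-4. 25.] z [70. 72. 75.] t [-4. 29.]
side right 93 out mm [-1.  7.] z [35. 72. 75.] t [-27.  28.]
world [0.633 0.187 0.1  ] shift mm [-5.4 -1.1 49.7]
world [0.633 0.187 0.028] shift mm [ -5.5  -1.1 121.7]
t 4.575 box-frame tcp [  1.1 124.3 149.8] yaw 0.994121471227494 F [-4.1  1.  -2. ] q [0.17 0.53 0.17 1.2  0.   2.32]
```

The right clip is down (98th percentile 7 mm out, down from 37), and the box hasn't shifted. Next is the left clip.

```bash
python3 -m inch '[{"x":-4,"y":0,"z":25,"spin":0,"gripper":0},{"x":-4,"y":0,"z":50,"spin":0,"gripper":0},{"x":-4,"y":0,"z":60,"spin":0,"gripper":0},{"x":-4,"y":0,"z":70,"spin":0,"gripper":0},{"x":-4,"y":0,"z":80,"spin":0,"gripper":0}]'; python3 -m inch '[{"x":0,"y":0,"z":9,"spin":0,"gripper":0},{"x":0,"y":0,"z":18,"spin":0,"gripper":0},{"x":0,"y":0,"z":27,"spin":0,"gripper":0},{"x":0,"y":0,"z":35,"spin":0,"gripper":0},{"x":0,"y":0,"z":42,"spin":0,"gripper":0}]'; python3 go.py 0 107 28
```

```text
time_s: 5.2
position: [0.6334, 0.1832, 0.0704]
orientation: [3.141, -0.001, 0.992]
force: [0.3, 0.9, 2.6]
opening: 0.0002
time_s: 5.82
position: [0.6329, 0.1832, 0.0277]
orientation: [-3.141, 0.0, 0.992]
force: [0.4, 0.2, 0.7]
opening: 0.0
world [0.627 0.177 0.028] shift mm [-8.6 -1.6 -0.3]
t 5.825 box-frame tcp [  1.6 115.6  27.7] yaw 0.9918668583577026 F [0.4 0.2 0.7] q [ 0.16  0.6  -0.05  0.91  0.    2.31]
```

```bash
python3 -m inch '[{"x":-2,"y":0,"z":0,"spin":0,"gripper":0},{"x":-4,"y":0,"z":0,"spin":0,"gripper":0},{"x":-6,"y":0,"z":0,"spin":0,"gripper":0},{"x":-7,"y":0,"z":0,"spin":0,"gripper":0},{"x":-7,"y":0,"z":0,"spin":0,"gripper":0}]'; python3 go.py 0 107 28
```

```text
time_s: 6.45
position: [0.6298, 0.1777, 0.0288]
orientation: [3.141, -0.002, 0.992]
force: [2.9, 5.1, 0.7]
opening: -0.0
world [0.627 0.177 0.028] shift mm [-2.4 -2.   0.8]
t 6.45 box-frame tcp [  2.  109.4  28.8] yaw 0.9920267022719031 F [2.9 5.1 0.7] q [ 0.15  0.59 -0.07  0.91  0.    2.3 ]
```

```bash
python3 -m inch '[{"x":25,"y":0,"z":0,"spin":0,"gripper":0},{"x":25,"y":0,"z":-40,"spin":0,"gripper":0},{"x":25,"y":0,"z":-80,"spin":0,"gripper":0},{"x":25,"y":0,"z":-122,"spin":0,"gripper":0},{"x":0,"y":20,"z":-122,"spin":-0.15,"gripper":0}]';python3 -m inch '[{"x":-30,"y":20,"z":0,"spin":-0.17,"gripper":0},{"x":-60,"y":40,"z":0,"spin":-0.34,"gripper":0},{"x":-90,"y":60,"z":0,"spin":-0.51,"gripper":0},{"x":-100,"y":70,"z":0,"spin":-0.68,"gripper":0},{"x":-100,"y":70,"z":0,"spin":-0.85,"gripper":0}]'; python3 -m inch '[{"x":0,"y":0,"z":0,"spin":-0.17,"gripper":0},{"x":0,"y":0,"z":0,"spin":-0.34,"gripper":0},{"x":0,"y":0,"z":0,"spin":-0.51,"gripper":0},{"x":0,"y":0,"z":0,"spin":-0.571,"gripper":0},{"x":0,"y":0,"z":0,"spin":-0.571,"gripper":0}]';python3 - <<'E'
from h import *
p,d=eyes.snapshot("side"); clips("side",p,d,np.array([.5685,.0871]),-.576)
E
python3 go.py 94 0 150
```

```text
time_s: 7.08
position: [0.6471, 0.1674, 0.1539]
orientation: [3.137, -0.003, 1.147]
force: [0.4, -0.5, -1.3]
opening: -0.0004
time_s: 7.7
position: [0.6681, 0.0448, 0.1504]
orientation: [-3.141, 0.0, 1.996]
force: [-0.1, 0.9, -0.9]
opening: -0.0005
time_s: 8.32
position: [0.6678, 0.0461, 0.1504]
orientation: [-3.141, 0.0, 2.562]
force: [-0.6, -0.5, -0.1]
opening: -0.0002
side near 23 out mm [ 1. 37.] z [65. 67. 73.] t [-27.  26.]
side far 82 out mm [-2. 33.] z [60. 68. 74.] t [-31.  -4.]
side left 10 out mm [-5. -0.] z [73. 74. 75.] t [-24.  19.]
side right 85 out mm [-0.  7.] z [35. 72. 74.] t [-27.  28.]
world [0.647 0.036 0.15 ] shift mm [ 11.5 -19.8   0.4]
t 8.375 box-frame tcp [105.6  19.8 150.4] yaw 2.5612262166930013 F [-0.7  0.6 -0.8] q [-0.05  0.54  0.18  1.21 -0.    0.53]
```

```bash
python3 -m inch '[{"x":11,"y":-20,"z":0,"spin":0,"gripper":0},{"x":11,"y":-20,"z":30,"spin":0,"gripper":0},{"x":11,"y":-20,"z":50,"spin":0,"gripper":0},{"x":11,"y":-20,"z":65,"spin":0,"gripper":0},{"x":11,"y":-20,"z":80,"spin":0,"gripper":0}]'; python3 -m inch '[{"x":0,"y":0,"z":9,"spin":0,"gripper":0},{"x":0,"y":0,"z":18,"spin":0,"gripper":0},{"x":0,"y":0,"z":27,"spin":0,"gripper":0},{"x":0,"y":0,"z":35,"spin":0,"gripper":0},{"x":0,"y":0,"z":42,"spin":0,"gripper":0}]'; python3 go.py 82 0 28
```

```text
time_s: 9.0
position: [0.648, 0.0355, 0.0698]
orientation: [3.141, 0.0, 2.562]
force: [-0.2, -0.4, 0.9]
opening: -0.0
time_s: 9.62
position: [0.6478, 0.0355, 0.0278]
orientation: [-3.142, 0.0, 2.563]
force: [0.5, 0.1, 0.3]
opening: 0.0002
world [0.637 0.042 0.028] shift mm [12.6  0.  -0.2]
t 9.625 box-frame tcp [94.6 -0.1 27.8] yaw 2.56275830749663 F [0.5 0.1 0.3] q [-0.07  0.59 -0.08  0.9  -0.    0.51]
```

```bash
python3 -m inch '[{"x":3,"y":0,"z":0,"spin":0,"gripper":0},{"x":6,"y":0,"z":0,"spin":0,"gripper":0},{"x":9,"y":0,"z":0,"spin":0,"gripper":0},{"x":11,"y":0,"z":0,"spin":0,"gripper":0},{"x":11,"y":0,"z":0,"spin":0,"gripper":0}]'; python3 go.py 82 0 28
```

```text
time_s: 10.25
position: [0.6391, 0.0414, 0.0288]
orientation: [3.141, 0.002, 2.563]
force: [3.1, -2.1, 1.6]
opening: -0.0001
world [0.637 0.042 0.028] shift mm [ 2.1 -0.1  0.8]
t 10.25 box-frame tcp [84.1  0.1 28.8] yaw 2.562659877786971 F [ 3.1 -2.1  1.6] q [-0.06  0.57 -0.11  0.89 -0.    0.52]
```

```bash
python3 -m inch '[{"x":-25,"y":0,"z":0,"spin":0,"gripper":0},{"x":-25,"y":0,"z":-40,"spin":0,"gripper":0},{"x":-25,"y":0,"z":-80,"spin":0,"gripper":0},{"x":-25,"y":0,"z":-122,"spin":0,"gripper":0},{"x":0,"y":0,"z":-122,"spin":0,"gripper":0}]';python3 -m inch '[{"x":50,"y":0,"z":0,"spin":0,"gripper":0},{"x":100,"y":0,"z":0,"spin":0,"gripper":0},{"x":150,"y":0,"z":0,"spin":0,"gripper":0},{"x":178,"y":0,"z":0,"spin":0,"gripper":0},{"x":178,"y":0,"z":0,"spin":0,"gripper":0}]'; python3 - <<'E'
from h import *
p,d=eyes.snapshot("side"); clips("side",p,d,np.array([.5685,.0871]),-.576)
E
python3 go.py -94 0 150
```

```text
time_s: 10.88
position: [0.6404, 0.0412, 0.1532]
orientation: [3.139, 0.004, 2.562]
force: [-1.0, 0.7, -0.9]
opening: -0.0002
time_s: 11.5
position: [0.4879, 0.1399, 0.1507]
orientation: [3.142, -0.0, 2.565]
force: [1.2, -0.3, 0.1]
opening: -0.0001
side near 50 out mm [-2. 17.] z [67. 71. 75.] t [-31.   3.]
side far 59 out mm [-3.  5.] z [37. 73. 75.] t [-30.  28.]
side left 15 out mm [-6.  2.] z [72. 73. 75.] t [-24.  18.]
side right 92 out mm [-1.  7.] z [36. 72. 75.] t [-27.  28.]
world [0.49  0.138 0.15 ] shift mm [-1.  -0.6  0.7]
t 11.55 box-frame tcp [-95.    0.6 150.7] yaw 2.563931301636189 F [ 0.6 -0.5 -0.5] q [ 0.12  0.27 -0.26  1.04  0.    0.69]
```

The far clip is down too. Now the near clip.

```bash
python3 -m inch '[{"x":0,"y":0,"z":30,"spin":0,"gripper":0},{"x":0,"y":0,"z":50,"spin":0,"gripper":0},{"x":0,"y":0,"z":60,"spin":0,"gripper":0},{"x":0,"y":0,"z":70,"spin":0,"gripper":0},{"x":0,"y":0,"z":80,"spin":0,"gripper":0}]'; python3 -m inch '[{"x":0,"y":0,"z":9,"spin":0,"gripper":0},{"x":0,"y":0,"z":18,"spin":0,"gripper":0},{"x":0,"y":0,"z":27,"spin":0,"gripper":0},{"x":0,"y":0,"z":35,"spin":0,"gripper":0},{"x":0,"y":0,"z":42,"spin":0,"gripper":0}]'; python3 go.py -82 0 28
```

```text
time_s: 12.18
position: [0.4901, 0.1389, 0.0701]
orientation: [3.141, 0.001, 2.563]
force: [0.7, 1.1, -0.3]
opening: 0.0002
time_s: 12.8
position: [0.4894, 0.1389, 0.0277]
orientation: [-3.141, -0.0, 2.563]
force: [-0.4, 0.8, -0.1]
opening: -0.0002
world [0.5   0.132 0.028] shift mm [-12.6  -0.4  -0.3]
t 12.8 box-frame tcp [-94.6   0.4  27.7] yaw 2.562838578716738 F [-0.4  0.8 -0.1] q [ 0.12  0.39 -0.46  0.72 -0.    0.7 ]
```

```bash
python3 -m inch '[{"x":-3,"y":0,"z":0,"spin":0,"gripper":0},{"x":-6,"y":0,"z":0,"spin":0,"gripper":0},{"x":-9,"y":0,"z":0,"spin":0,"gripper":0},{"x":-11,"y":0,"z":0,"spin":0,"gripper":0},{"x":-11,"y":0,"z":0,"spin":0,"gripper":0}]'; python3 go.py -82 0 28
```

```text
time_s: 13.42
position: [0.4976, 0.1337, 0.0283]
orientation: [3.141, -0.003, 2.563]
force: [-9.4, 8.5, 5.6]
opening: -0.0002
world [0.5   0.132 0.028] shift mm [-2.9 -0.4  0.3]
t 13.425 box-frame tcp [-84.9   0.4  28.3] yaw 2.5634777060809113 F [-9.4  8.5  5.6] q [ 0.1   0.4  -0.44  0.73  0.    0.68]
```

```bash
python3 -m inch '[{"x":25,"y":0,"z":0,"spin":0,"gripper":0},{"x":25,"y":0,"z":-40,"spin":0,"gripper":0},{"x":25,"y":0,"z":-80,"spin":0,"gripper":0},{"x":25,"y":0,"z":-122,"spin":0,"gripper":0},{"x":25,"y":0,"z":-160,"spin":0,"gripper":0}]';python3 -m inch '[{"x":-15,"y":-55,"z":0,"spin":0,"gripper":0},{"x":-30,"y":-110,"z":0,"spin":0,"gripper":0},{"x":-45,"y":-165,"z":0,"spin":0,"gripper":0},{"x":-60,"y":-220,"z":0,"spin":0,"gripper":0},{"x":-75,"y":-275,"z":0,"spin":0,"gripper":0}]'; python3 -m inch '[{"x":-15,"y":-55,"z":0,"spin":0,"gripper":0},{"x":-30,"y":-110,"z":0,"spin":0,"gripper":0},{"x":-30,"y":-110,"z":0,"spin":0,"gripper":0}]'; python3 go.py;python3 - <<'E'
from h import *
for n in("top","side"):
    p,d=eyes.snapshot(n)
    if n=="top": L=lid(p);print(L)
    clips(n,p,d,L[0],L[1])
    c=(p[130:280,190:370] if n=="top" else p[145:250,250:376])[:,:,::-1]
    cv2.imwrite(f"pics/{n}9.png",cv2.resize(c,(600,500)))
cv2.imwrite("pics/end.png",cv2.resize(np.hstack([cv2.imread("pics/top9.png"),cv2.imread("pics/side9.png")]),(800,400)))
E
```

```text
time_s: 14.05
position: [0.4782, 0.1465, 0.1903]
orientation: [3.141, 0.001, 2.563]
force: [1.4, -1.1, -0.1]
opening: 0.0001
time_s: 14.68
position: [0.3897, -0.1266, 0.1888]
orientation: [-3.142, 0.002, 2.563]
force: [0.8, -0.2, 0.1]
opening: 0.0001
time_s: 15.05
position: [0.3542, -0.2367, 0.1885]
orientation: [-3.141, 0.001, 2.557]
force: [0.4, -0.6, 0.1]
opening: -0.0005
t 15.05 box-frame tcp [  -3.3 -388.2  188.5] yaw 2.5574623731384283 F [ 0.4 -0.6  0.1] q [-0.78  0.11 -0.36  1.09 -0.   -0.2 ]
(array([0.5686054 , 0.08706202], dtype=float32), np.float32(-0.57296497), np.float32(0.12963037), np.float32(0.17957303))
top near 103 out mm [-3.  4.] z [37. 74. 77.] t [-27.  28.]
top far 81 out mm [-2.  4.] z [70. 74. 77.] t [-28.  28.]
top left 79 out mm [-2.  4.] z [71. 74. 78.] t [-27.  30.]
top right 117 out mm [-3.  4.] z [37. 73. 77.] t [-28.  29.]
side near 31 out mm [-3.  2.] z [72. 73. 75.] t [-30.  27.]
side far 77 out mm [-4.  5.] z [37. 72. 74.] t [-32.  28.]
side left 23 out mm [-9.  2.] z [72. 75. 77.] t [-28.  26.]
side right 125 out mm [-1.  7.] z [36. 70. 75.] t [-29.  27.]
```

View pics/end.png

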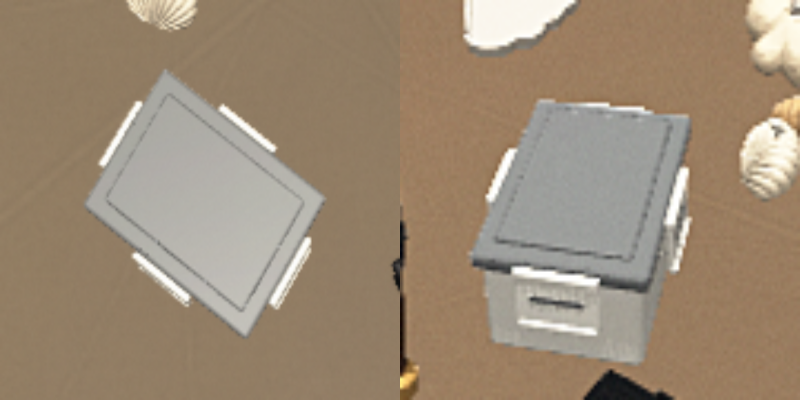

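All four clips read flat and the box is where it started. The left clip's lower end is out of both cameras' sight, but its push ended at the same depth and force as the right one's (16 mm from the hinge, 6 N). I'm handing the job in.

```bash
python3 -c "
from cell import bot
print(bot.job_done())"
```

```text
the job is handed in; nothing more can be done
None
```

All four clips of the storage box are folded down, and the job was handed in at about 15 s, with no verdict reported. I worked in the order right, left, far, near with the fingers shut. At each clip I pressed down outside the hinge, swept inward to a light stop (4 to 14 N), then backed off outward.

**Clips:** In the last pictures no clip stands more than 4–7 mm out from its hinge line, bead included; all stood about 35–37 mm out at the start. The near, far and right clips were seen flat down to their free ends.

**Left clip:** Neither camera could see its lower end. I judged it flat because its push stopped at the same depth and force as the right clip's.

**Box:** It is level to the eye in the last picture; I did not measure its tilt. It moved less than 1 mm, to (0.5686, 0.0871) from (0.5685, 0.0871), and turned less than 0.004 rad.

**Arm:** The arm ended clear of everything, with no contact force.

No check failed. Two readings differed slightly: the side camera put the right clip 7 mm out and the top camera 4 mm. Even the larger is within the 10 degree limit.

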